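# Run the film sample home under the thickness gauge

## Task

Load the glass sample into the film gauge: put a fingertip on the ribbed lock button on the sample carriage, hold it down, and with it held push the carriage along its rail until it is up against the end stop beyond the probe. Then let the button spring up, so that the carriage is locked there, and move the hand clear. Use the fingers only to press and push: do not force the carriage along while its lock is up, do not touch the glass, which must ride along in its nest, and leave everything else on the bench as it stands.

Things in the scene. Friction and masses are not known exactly. Their poses are not given: they have to be found in the camera images.
- rail: the gauge's fixed aluminium guide rail on two low feet, 60 mm wide, 560 mm long, top face 52 mm above the bench. Origin on the bench under its middle; y runs along the rail towards the end stop (the way the carriage has to go), x across it, z up. Carriage, button, gauge and stop share these axes.
- carriage (a joint): how far the sample carriage has gone along the rail from where it starts, in m, growing along the rail's +y towards the stop. It starts with the button's centre 190 to 215 mm before the rail's middle, locked, close in front of a dark steel load clamp on the rail, and has 95 to 185 mm to go. With the lock held down 2 to 4 N moves it; locked it will not move.
- lock (a joint): how far the lock button is pressed in m: 0 up, 0.008 fully down. It is sprung: 4 N starts it down, 7 N holds it fully down. Its tooth is clear of the notches when it is down by more than 4 mm. Let go, it comes up and locks where there is a notch: at the start, every 16 mm over the last 80 mm before the stop, and home; on a land between notches it stays half down.
- lock_top (a point): centre of the top of the lock button: a ribbed steel paddle, 26 mm across the rail by 34 mm along it, in the black grip block (48 mm wide, top 86 mm above the bench) on the carriage's trailing end. Its top is 98 mm above the bench when up and 90 mm when fully down, still 4 mm proud of the block. It rides with the carriage and is pressed straight down.
- thumb_rest (a point): middle of the face that looks at the button, of the upright black thumb rest on the grip block: 25 mm from the button's centre along +y, 101 mm above the bench. The rest is 44 mm wide, 14 mm thick and reaches 116 mm above the bench. A finger on the button can push the carriage along by it; friction of the fingertip on the button also takes the carriage along.
- carriage_front (a point): middle of the carriage's leading end face, which meets the stop: 60 mm above the bench, 210 mm from the button's centre along +y. The carriage is an aluminium saddle astride the rail, 84 mm wide, 242 mm long, top 66 mm above the bench; a black platen 124 mm wide, 120 mm long is on its leading end.
- stop_face (a point): middle of the front of the round rubber buffer on the end stop, 60 mm above the bench; the carriage is home when carriage_front meets this point. The stop is a rigid dark steel block clamped on the rail beyond the gauge's probe; it belongs to the gauge.
- gauge: fixed portal astride the rail: posts 24 x 34 mm centred 88 mm either side of the rail's middle, a 40 mm wide beam 160 to 186 mm above the bench, a white housing on it up to 244 mm, under it a 42 mm black probe down to 100 mm. Origin on the bench under the probe, 65 mm before stop_face. With the carriage home the button's centre is 145 mm before the probe.
- glass: the sample: a coated glass plate, 50 mm across the rail, 75 mm along it, 4 mm thick, lying loose in the nest on the carriage's platen. Origin at the centre of its underside.
- nest (a point): centre of the floor of the nest on the carriage's platen (74 mm above the bench, 145 mm ahead of the button's centre), where the glass lies; low steel rails 3 mm high keep the glass from sliding off.
- tweezers: steel tweezers, 130 mm long, 9 mm high, lying on the bench beside the rail. Origin under the middle.
- vial_a: capped amber glass vial, 28 mm diameter, 62 mm tall, standing on the bench beyond the rail. Origin under its centre.
- vial_b: a second vial, the same, standing on the robot's side of the rail. Origin under its centre.
- dish: covered clear dish, 90 mm diameter, 17 mm tall, on the robot's side of the rail. Origin under its centre.
- slide_box: blue box of slides with a clear lid, 72 x 92 mm, 34 mm tall, beyond the rail. Origin under its centre.
- wash_bottle: white wash bottle with a red cap and spout, 72 mm diameter, 212 mm tall to the spout, on the robot's right. Origin under its centre.
- pen_pot: black pot of pens and sticks, 60 mm diameter, the sticks reach 165 mm above the bench, on the robot's right. Origin under its centre.
Things that resemble listed ones, but are neither listed nor needed, are in the scene too. What is meant by the glass is not red or turquoise, and is the larger of those in its own colour.

How it is judged:
On the way, in this order (a step that is already met when the one before it is completed fails the run):
1. the lock button is pressed well down (value of joint lock above 0.004 m), for 0.1 s.
2. the carriage is up against the stop (gap under 3 mm) with the button still held down (y of carriage_front in the frame of stop_face above -0.003 m and value of joint lock above 0.002 m), for 0.1 s.
At the end, for the whole second after the job is handed in: The carriage stands at rest within 3 mm of the end stop, the lock button is up again (less than 1 mm down), and the glass lies at rest in its nest (within 6 mm of the nest's centre) (y of carriage_front in the frame of stop_face above -0.003 m and value of joint lock below 0.001 m and velocity of joint carriage between -0.005 and 0.005 m/s and distance between glass and nest below 0.006 m and linear speed of glass below 0.01 m/s); the robot touches nothing.
It fails at once if the glass is touched, lifted or thrown out of its nest (contact force between the fingers and glass above 0.5 N or distance between glass and nest above 0.01 m).
It fails at once if the carriage is forced: pushed, squeezed or pressed with more than 70 N (contact force between the fingers and carriage above 70 N).
It fails at once if the gauge's portal is struck (over 20 N) (contact force between any of the fingers, the arm and gauge above 20 N).
It fails at once if a bystander (tweezers, vials, dish, slide box, wash bottle, pen pot) is lifted, shifted by more than 20 mm or tipped (distance of any of tweezers, vial_a, vial_b, dish, slide_box, wash_bottle, pen_pot from where it was at the start of the episode above 0.02 m or angle between any of tweezers, vial_a, vial_b, dish, slide_box, wash_bottle, pen_pot's own z axis and vertical above 0.3 rad).
It also fails if it takes over 38 s, if anything falls off the work surface, if the arm or the gripper's body presses on something with over 40 N, if the wrist force passes 120 N, or if a joint passes its speed limit or range.

## Robot

A 6-joint arm with a two-finger parallel gripper is mounted at the origin on the work surface. World frame = base frame: x ahead of the robot, y to its left, z up, the work surface at z = 0. Lengths are in m, angles in rad, forces in N, time in s.
With the tool pointing down it reaches from about 0.35 to 0.775 m from the base axis. Payload 7.3 kg.
Tool frame: the origin (TCP) lies at the centre of the arm's flange, where the gripper is bolted on; the fingertips stand 178 mm ahead of it and the grasp point (between the pads) lies 159 mm ahead of it; z points along the fingers, y is the line along which they close (so a half turn about z gives the same grasp; the last joint's range is limited). The gripper opens to 92 mm and grips with 3 to 60 N. Pads are 19 mm wide; open, the fingers measure 130 mm over their backs; the gripper's body (75 mm by 190 mm) begins 47 mm behind the grasp point.
Start: joints at [-1.358, 0.342, 1.524, -0, 1.275, -0.146], TCP at [0.184, -0.492, 0.405] pointing down, gripper open.
Joint ranges: [-2.53, 2.53], [-0.77, 2.02], [0.04, 2.7], [-1, 4.14], [0.28, 2.66], [-3.11, 3.11]. Speed limits (rad/s): [2.57, 2.57, 3.14, 3.14, 3.14, 3.14].

## Interface

Orientations are given as [roll, pitch, yaw] about the fixed x, y, z axes, in that order (R = Rz(yaw) Ry(pitch) Rx(roll)).
In Python, from cell import telemetry, vision, ticket gives the robot as it stands.
- The arm moves only by the shell command python3 -m crank 'ROWS' [FORCE]. ROWS is JSON, a list of rows, each a list of 5 numbers: the gripper command: -1 is shut, 1 is fully open, values between are in proportion, then the shift along the tool's x, y, z in mm, then the turn about the tool's z in rad. In form: [[fingers, dx, dy, dz, roll], ...]. A call has 1 to 12 rows; each row is the pose to reach, as a shift and turn from the pose commanded when the call began, along the tool's axes at that moment; what a row does not reach only later rows make up. A row lasts 1/12 s, in which the tool goes at most 41.7 mm and 7.16 degrees, less where a joint would pass 70% of its speed; a pose out of reach is approached as far as the arm can. A call with a gripper value outside its range is refused whole. The fingers move at their own pace and stop on an object; FORCE is the grip in N (left out, the last holds). Time passes only in rows, so rows that repeat a pose let the fingers close. It gives the time, the measured TCP pose, the force, the opening and the grip force at its end, in the units of the state.
- telemetry.observe(): the state, without advancing time (a new reading comes with each control period).
- vision.read_camera(name): name is "side" or "top" or "wrist"; returns (picture, depth): 400x640x3 uint8, red, green, blue; 400x640 float32, m along the optical axis (not along the pixel's ray), 0 where there is no reading.
- vision.get_calibration(name): a dict with "camera_matrix" (3x3 intrinsics, pixels), "dist" ([k1, k2, p1, p2, k3] as OpenCV has them; the pictures are not rectified), "rvec" (rotation vector, rad) and "tvec" (3), from world to camera coordinates, as OpenCV has them. Camera axes: x right, y down, z forward; pixel columns grow to the right and rows downward; lengths in m; the calibration is good to about 2 mm. A picture is of the moment at which its call begins: read the wrist's pose just before it. get_calibration takes no time and is no camera call; for the wrist camera it gives the pose at the moment of the call.
- ticket.hand_in(): hands the job in; it is judged then, once.
The state is a dict: "time": time; "qpos": joint angles; "qvel": joint speeds; "joint_efforts": joint torques, N m; "tool_pos": TCP position; "tool_rot": TCP orientation; "contact_force": force on the tool from outside, world axes, zero at the start; "torque": the same for the moment, N m; "opening": finger opening in m; "grip_force": force on a finger pad.
Only numpy, scipy, OpenCV 4.12 (cv2) and the standard library are available. Lean on these libraries where they do the work, as an engineer would, in place of code of your own. Each camera call takes 0.05 s, during which the arm holds its last target. There are 200 camera calls.

## Working session

There is one attempt and no reset: what is moved stays moved. The work goes in short steps, Python scripts to look and compute and a shell command to move; the robot and the scene stay as the last step left them, time stands still between calls to the robot, and variables do not carry over. Pictures are saved under pics/ and viewed, at most 10 in all, crops included, and the job is handed in when it is done.

```bash
ls; mkdir -p pics; python3 - <<'E'
from cell import telemetry, vision
import cv2,numpy as np
print(telemetry.observe())
for n in ["side","top"]:
    p,d=vision.read_camera(n); np.savez(f"{n}.npz",p=p,d=d)
    cv2.imwrite(f"pics/{n}0.png",p[:,:,::-1])
    c=vision.get_calibration(n); R=cv2.Rodrigues(c["rvec"])[0]; print(n,c["camera_matrix"],c["dist"],-R.T@c["tvec"],R)
E
```

```text
pics
{'time': 0.0, 'qpos': array([-1.35794492e+00,  3.42698407e-01,  1.52503047e+00,  1.32052441e-05,
        1.27541510e+00, -1.46017317e-01]), 'qvel': array([ 4.64434044e-04,  1.17627563e-03, -1.45028287e-03,  6.85394803e-05,
        1.55571978e-03,  1.28649862e-03]), 'joint_efforts': array([ 1.06195031e-05, -4.31236482e+01, -2.44225019e+01,  7.16396095e-02,
        5.57000900e-02, -1.38256519e-04]), 'tool_pos': array([ 0.18437091, -0.49140558,  0.40405269]), 'tool_rot': array([-3.14005968e+00, -2.38208569e-04,  3.58864691e-01]), 'contact_force': array([-0.04672929,  0.17704482, -0.51574087]), 'torque': array([0.05038344, 0.02721497, 0.01799695]), 'grip_force': 0.0, 'opening': 0.09185069087432322}
side [[406.94726463   0.         316.38495241]
 [  0.         406.94726463 200.03844904]
 [  0.           0.           1.        ]] [-0.01197206  0.          0.          0.          0.        ] [ 0.45651611 -0.85922247  0.65000638] [[ 9.89591041e-01 -1.43908111e-01  1.63727214e-04]
 [-8.01886167e-02 -5.52364884e-01 -8.29736597e-01]
 [ 1.19496263e-01  8.21086774e-01 -5.58155133e-01]]
top [[449.37124326   0.         320.01327745]
 [  0.         449.37124326 202.38244782]
 [  0.           0.           1.        ]] [0.02423121 0.         0.         0.         0.        ] [ 0.44020965 -0.04452301  1.21288376] [[ 0.02606349 -0.99963698  0.00682692]
 [-0.99378471 -0.02664904 -0.10808229]
 [ 0.10822498 -0.00396749 -0.99411851]]
```

View pics/side0.png

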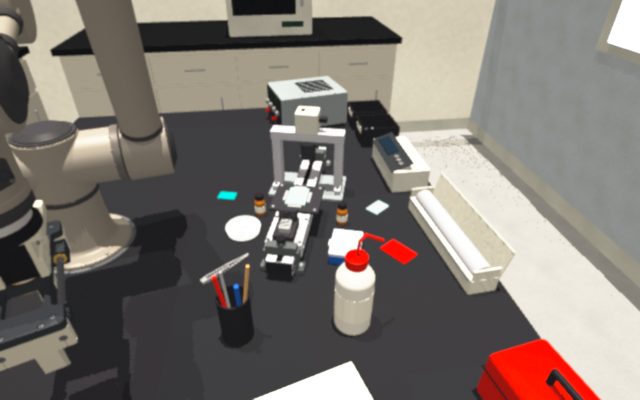

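View pics/top0.png

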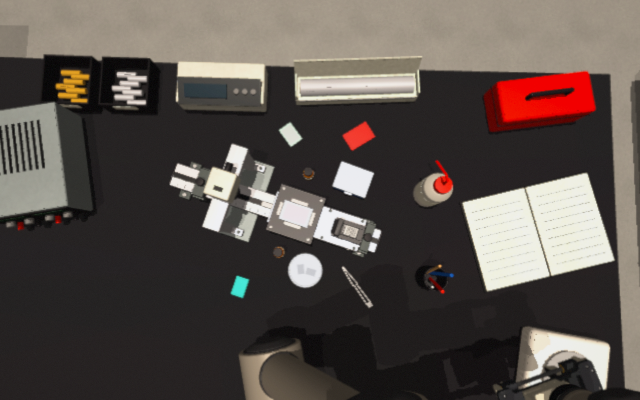

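The side view shows the gauge portal at about (308,150) and the carriage below it. The top view shows the button near (350,230), the glass at (296,214), the stop at the left end near (190,180), and the rail running right to left, slightly upwards. Next I'll zoom in on the rail.

```bash
cat > h.py <<'E'
import cv2,numpy as np
from cell import vision
def ray(n,uv,z,c=None):
    c=c or vision.get_calibration(n); R=cv2.Rodrigues(np.array(c["rvec"]))[0]; o=-R.T@np.ravel(c["tvec"])
    q=cv2.undistortPoints(np.array(uv,float).reshape(-1,1,2),np.array(c["camera_matrix"]),np.array(c["dist"])).reshape(-1,2)
    d=np.c_[q,np.ones(len(q))]@R
    return o+d*((z-o[2])/d[:,2])[:,None]
def cloud(n,d):
    v,u=np.mgrid[0:400,0:640]; c=vision.get_calibration(n); R=cv2.Rodrigues(np.array(c["rvec"]))[0]
    q=cv2.undistortPoints(np.c_[u.ravel(),v.ravel()].astype(float).reshape(-1,1,2),np.array(c["camera_matrix"]),np.array(c["dist"])).reshape(-1,2)
    return ((np.c_[q,np.ones(len(q))]*d.reshape(-1,1)-np.ravel(c["tvec"]))@R).reshape(400,640,3)
E
python3 - <<'E'
from h import *
f=np.load("top.npz"); p,d=f["p"],f["d"]
c=p[130:270,160:400]; cv2.imwrite("pics/crop.png",cv2.resize(c[:,:,::-1],(800,467),interpolation=cv2.INTER_CUBIC))
W=cloud("top",d)
for a in [(351,230),(340,226),(296,214),(296,200),(372,245)]: print(a,W[a[1],a[0]].round(4), d[a[1],a[0]])
# saddle top: z 60..72
s=np.zeros((400,640),bool); s[130:270,160:400]=1
for lo,hi in [(.048,.056),(.062,.070),(.084,.092),(.094,.102),(.110,.120)]:
    m=s&(W[...,2]>lo)&(W[...,2]<hi); n,l,st,ce=cv2.connectedComponentsWithStats(m.astype(np.uint8))
    for i in range(1,n):
        if st[i,4]>15:
            r=cv2.minAreaRect(W[l==i][:,:2].astype(np.float32)*1000); print(lo,st[i],[np.round(x,1) for x in r],W[l==i].mean(0).round(4))
E
```

```text
(351, 230) [ 0.4947 -0.1274  0.1002] 1.1123312
(340, 226) [ 0.5029 -0.0991  0.1173] 1.0961561
(296, 214) [0.5325 0.0109 0.0785] 1.1374629
(296, 200) [0.5683 0.0122 0.0769] 1.142987
(372, 245) [ 0.46   -0.1862  0.0483] 1.1604488
0.048 [168 164  31  28 502] [array([622.8, 309. ]), array([65.8, 59.6]), np.float64(73.0)] [0.6224 0.3082 0.0514]
0.048 [230 184  46  34 762] [array([567.8, 125.9]), array([105.1,  59.6]), np.float64(73.0)] [0.5665 0.1224 0.0513]
0.048 [369 229  14  24 163] [array([ 471.9, -194.5]), array([21.5, 58.7]), np.float64(73.3)] [ 0.4711 -0.1941  0.0508]
0.062 [267 191  12  31  50] [array([552.6,  71.5]), array([ 7.8, 82.3]), np.float64(74.1)] [0.5519 0.0723 0.0655]
0.062 [312 206  55  45 813] [array([ 499.5, -100.3]), array([119.2,  84.9]), np.float64(73.3)] [ 0.5029 -0.0898  0.0652]
0.084 [332 219   6   9  16] [array([510.4, -87.9]), array([ 8.7, 21.7]), np.float64(72.7)] [ 0.5116 -0.087   0.0901]
0.084 [340 220  26  24 168] [array([ 491. , -131.7]), array([55.4, 47.1]), np.float64(74.0)] [ 0.4914 -0.136   0.0859]
0.084 [364 234   5   6  17] [array([ 479.3, -165.2]), array([ 9.5, 11.9]), np.float64(73.0)] [ 0.4794 -0.1654  0.0903]
0.094 [195 177   9   9  57] [array([606.9, 254.6]), array([19.3, 20.7]), np.float64(78.8)] [0.6064 0.2548 0.0985]
0.094 [344 225  15  13 122] [array([ 492.4, -127.5]), array([33.7, 25.2]), np.float64(72.6)] [ 0.4923 -0.1266  0.0969]
0.11 [334 218  11  18 105] [array([501.5, -97.2]), array([14. , 43.6]), np.float64(72.8)] [ 0.501  -0.0969  0.1141]
```

View pics/crop.png

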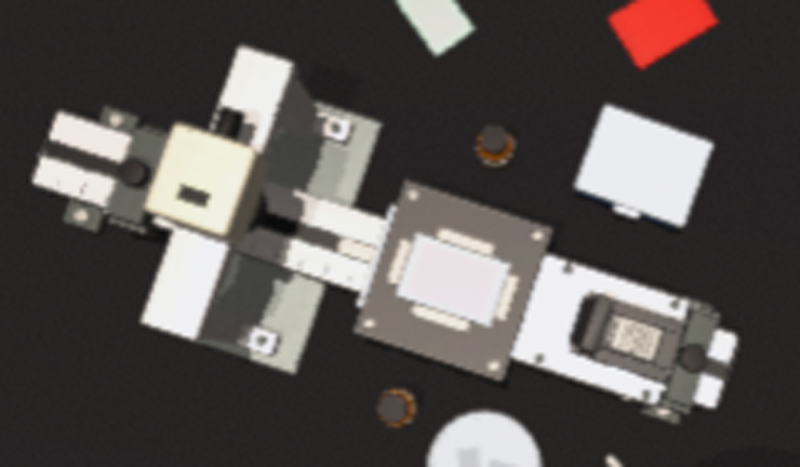

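The depth sizes agree with the spec: the button measures 34×25 mm at about 97 mm high, and the thumb rest sits 31 mm ahead of it (32 expected). The rail's heading is 73°. I'll locate the stop from the gauge and work out the first move.

```bash
python3 - <<'E'
from h import *
from cell import telemetry
f=np.load("top.npz"); W=cloud("top",f["d"]); z=W[...,2]
s=np.zeros((400,640),bool); s[130:270,160:400]=1
e=np.array([np.cos(np.radians(73)),np.sin(np.radians(73))]); a=np.array([e[1],-e[0]]); b=np.array([.4924,-.1272])
for lo,hi in [(.18,.19),(.238,.25),(.07,.1),(.056,.07)]:
    m=s&(z>lo)&(z<hi); q=W[m][:,:2]-b; y=q@e*1000; x=q@a*1000
    k=(abs(x)<120)
    if lo<.1: k=(y>250)
    print(lo,k.sum(),np.percentile(y[k],[1,50,99]).round(1),np.percentile(x[k],[1,50,99]).round(1))
# profile along the centreline behind the button (clamp)
m=s&(z>.05); q=W[m][:,:2]-b; y=q@e*1000; x=q@a*1000
for l in range(-70,-15,6):
    k=(y>l)&(y<l+6)&(abs(x)<15); print(l,(z[m][k].max()*1000).round() if k.any() else None,end=' ')
T=telemetry.observe(); t=T["tool_pos"]; yaw=T["tool_rot"][2]
g=np.r_[b+.006*e,.178+.160]; D=g-t
print("\nmove mm",1000*np.array([D[0]*np.cos(yaw)+D[1]*np.sin(yaw),D[0]*np.sin(yaw)-D[1]*np.cos(yaw),-D[2]]),"roll",yaw-np.radians(73))
E
```

```text
0.18 961 [291.8 310.4 332.1] [-102.7  -40.8   98.6]
0.238 733 [283.8 311.6 340.1] [-31.8  -2.4  27.8]
0.07 348 [295.  395.3 413.2] [-98.1  -4.5  92.9]
0.056 80 [252.2 385.  476.3] [-99.9 -29.5  95.4]
-70 58.0 -64 54.0 -58 97.0 -52 95.0 -46 97.0 -40 92.0 -34 90.0 -28 90.0 -22 97.0 -16 103.0 
move mm [ 420.01323059 -237.6257868    66.1189714 ] roll -0.9152969546000371
```

The probe is 312 mm ahead of the button, so the carriage has about 167 mm to travel, which is inside the 95–185 mm range. I'll shut the fingers and move to hover above the button.

```bash
python3 -m crank '[[-1,35,-20,0,-0.1],[-1,70,-40,0,-0.2],[-1,105,-60,0,-0.3],[-1,140,-80,0,-0.4],[-1,175,-100,0,-0.5],[-1,210,-119,0,-0.6],[-1,245,-139,0,-0.7],[-1,280,-159,10,-0.8],[-1,315,-178,25,-0.915],[-1,350,-198,40,-0.915],[-1,385,-218,55,-0.915],[-1,420,-238,66,-0.915]]' 20; python3 -m crank '[[-1,0,0,0,0],[-1,0,0,0,0],[-1,0,0,0,0]]'; python3 - <<'E'
from h import *
from cell import telemetry
print(telemetry.observe())
for n in("side","wrist"):
    p,d=vision.read_camera(n); np.savez(n+"1.npz",p=p,d=d); cv2.imwrite(f"pics/{n}1.png",p[:,:,::-1] if n=="wrist" else cv2.resize(p[100:300,200:460,::-1],(780,600),interpolation=cv2.INTER_CUBIC))
E
```

```text
time: 1.1
tool_pos: [0.4924, -0.1221, 0.3384]
tool_rot: [-3.14, 0.0, 1.274]
contact_force: [0.1, -1.0, 0.2]
opening: 0.016
grip_force: 0.0
time: 1.35
tool_pos: [0.4917, -0.124, 0.3395]
tool_rot: [-3.141, 0.0, 1.275]
contact_force: [0.2, -0.8, 0.1]
opening: 0.0006
grip_force: 0.0
{'time': 1.35, 'qpos': array([-3.98087154e-01,  3.73789048e-01,  1.67087221e+00, -5.56130771e-04,
        1.09774300e+00, -1.01792916e-01]), 'qvel': array([-3.39778450e-02, -1.73888438e-02, -8.59990816e-04, -2.16079540e-04,
       -3.60168496e-03,  4.23218815e-05]), 'joint_efforts': array([ 1.23236787e+00, -4.17707598e+01, -2.20172650e+01,  1.54553284e-01,
        3.85013991e-02,  2.60274316e-02]), 'tool_pos': array([ 0.49166836, -0.12396063,  0.33946758]), 'tool_rot': array([-3.14073491e+00,  4.09810910e-04,  1.27475584e+00]), 'contact_force': array([ 0.20511839, -0.76444069,  0.11237499]), 'torque': array([-0.01314562, -0.08713845, -0.02127223]), 'grip_force': 0.0, 'opening': 0.0005529971215953822}
```

View pics/side1.png

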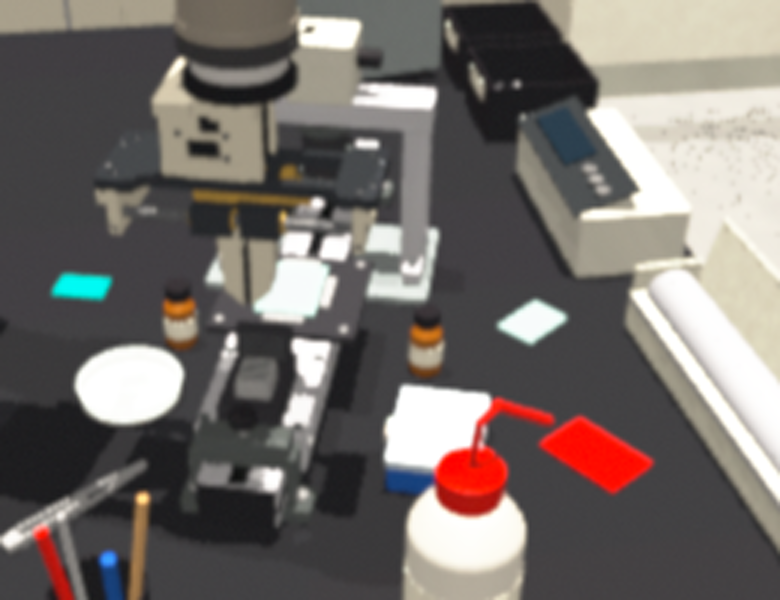

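View pics/wrist1.png

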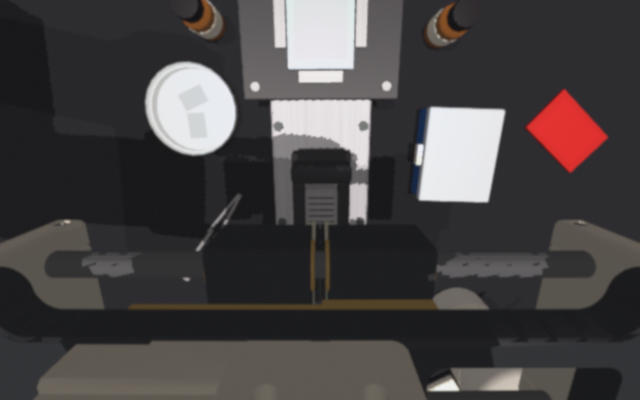

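The side view shows the shut fingers hovering over the grip block. The wrist view shows the button at (321,203), in line with the fingers at x≈320, and the thumb rest ahead of it at (321,165). I'll do a quick near check of the thumb rest.

```bash
python3 - <<'E'
from h import *
from cell import telemetry
W=cloud("wrist",np.load("wrist1.npz")["d"]); s=W[120:224,285:357].reshape(-1,3)
T=telemetry.observe(); t=T["tool_pos"]; w=np.radians(73); e=np.array([np.cos(w),np.sin(w)]); a=np.array([e[1],-e[0]])
print(t)
for lo,hi in[(.112,.120),(.094,.102)]:
    q=(s[(s[:,2]>lo)&(s[:,2]<hi)][:,:2]-t[:2])*1000; print(len(q),np.percentile(q@e,[2,98]).round(1),np.percentile(q@a,[2,98]).round(1))
E
```

```text
[ 0.49131438 -0.12493708  0.34004373]
1155 [21.2 35.1] [-19.9  21.4]
1401 [-14.5  40. ] [-14.5  16.1]
```

The thumb-rest face is 21 mm ahead of the TCP, so I'll shift 4 mm forward. I'll go down to just above the button and then press in steps, watching the force.

```bash
python3 -m crank '[[-1,4,0.5,15,0],[-1,4,0.5,30,0],[-1,4,0.5,45,0],[-1,4,0.5,55,0],[-1,4,0.5,60,0],[-1,4,0.5,60,0],[-1,4,0.5,60,0],[-1,4,0.5,60,0]]'; python3 -m crank '[[-1,0,0,2,0],[-1,0,0,4,0],[-1,0,0,6,0],[-1,0,0,8,0],[-1,0,0,8,0],[-1,0,0,8,0]]'
```

```text
time: 2.12
tool_pos: [0.4936, -0.1207, 0.2805]
tool_rot: [3.14, 0.0, 1.273]
contact_force: [0.1, 0.1, 0.2]
opening: 0.0001
grip_force: 0.0
time: 2.62
tool_pos: [0.4937, -0.1204, 0.2721]
tool_rot: [3.14, 0.0, 1.274]
contact_force: [0.1, 0.1, 5.8]
opening: 0.0006
grip_force: 2.6
```

```bash
python3 -m crank '[[-1,0,0,1.5,0],[-1,0,0,3,0],[-1,0,0,4.5,0],[-1,0,0,4.5,0],[-1,0,0,4.5,0]]'
```

```text
time: 3.03
tool_pos: [0.4937, -0.1203, 0.2682]
tool_rot: [3.14, 0.0, 1.274]
contact_force: [-1.7, 0.3, 10.0]
opening: 0.0006
grip_force: 4.9
```

The button is fully down at 10 N. I'll push along the rail, starting gently.

```bash
python3 -m crank '[[-1,1,0,1,0],[-1,3,0,1,0],[-1,6,0,1,0],[-1,10,0,1,0],[-1,15,0,1,0],[-1,20,0,1,0],[-1,25,0,1,0],[-1,30,0,1,0],[-1,34,0,1,0],[-1,37,0,1,0],[-1,39,0,1,0],[-1,40,0,1,0]]'; python3 - <<'E'
from h import *
p,d=vision.read_camera("wrist"); np.savez("wrist2.npz",p=p,d=d)
from cell import telemetry
T=telemetry.observe(); t=T["tool_pos"]; w=np.radians(73); e=np.array([np.cos(w),np.sin(w)]); a=np.array([e[1],-e[0]])
W=cloud("wrist",d); s=W.reshape(-1,3); q=(s[(s[:,2]>.112)&(s[:,2]<.120)][:,:2]-t[:2])*1000; k=(abs(q@a)<22)&(q@e<60)&(q@e>5); print(t,T["contact_force"],k.sum(),np.percentile((q@e)[k],[2,98]))
E
```

```text
time: 4.03
tool_pos: [0.5054, -0.082, 0.268]
tool_rot: [3.139, 0.001, 1.274]
contact_force: [-4.0, -0.6, 17.8]
opening: 0.0004
grip_force: 8.8
[ 0.50538773 -0.08190145  0.26806276] [-3.82542522  0.55144236 17.53289571] 2411 [ 8.82353956 30.07726109]
```

The carriage rides along with the finger: the thumb rest is still 16 mm ahead. I'll carry on.

```bash
python3 -m crank '[[-1,2,-0.3,0,0],[-1,6,-0.3,0,0],[-1,12,-0.3,0,0],[-1,20,-0.3,0,0],[-1,29,-0.3,0,0],[-1,38,-0.3,0,0],[-1,47,-0.3,0,0],[-1,56,-0.3,0,0],[-1,64,-0.3,0,0],[-1,71,-0.3,0,0],[-1,76,-0.3,0,0],[-1,79,-0.3,0,0]]';python3 -m crank '[[-1,2,0,0,0],[-1,6,0,0,0],[-1,11,0,0,0],[-1,16,0,0,0],[-1,21,0,0,0],[-1,26,0,0,0],[-1,30,0,0,0],[-1,33,0,0,0],[-1,35,0,0,0],[-1,36,0,0,0]]'; python3 - <<'E'
from h import *
from cell import telemetry
T=telemetry.observe(); t=T["tool_pos"]; w=np.radians(73); e=np.array([np.cos(w),np.sin(w)]); a=np.array([e[1],-e[0]])
p,d=vision.read_camera("wrist"); np.savez("wrist3.npz",p=p,d=d); cv2.imwrite("pics/wrist3.png",p[:,:,::-1])
W=cloud("wrist",d); s=W.reshape(-1,3); q=(s[(s[:,2]>.112)&(s[:,2]<.120)][:,:2]-t[:2])*1000; k=(abs(q@a)<22)&(q@e<60)&(q@e>5); print(t,T["contact_force"],k.sum(),np.percentile((q@e)[k],[2,98]))
print("travel TCP",(t[:2]-[.4937,-.1203])@e)
E
```

```text
time: 5.08
tool_pos: [0.5283, -0.0059, 0.268]
tool_rot: [3.139, 0.0, 1.275]
contact_force: [-4.5, -0.4, 18.0]
opening: 0.0007
grip_force: 8.5
time: 5.92
tool_pos: [0.5387, 0.0283, 0.2681]
tool_rot: [3.14, -0.0, 1.274]
contact_force: [-3.8, 0.3, 16.3]
opening: 0.0005
grip_force: 8.4
[0.53867894 0.02829904 0.26805107] [-3.7541671   0.30514849 16.33990499] 2403 [ 8.94810082 30.2911843 ]
travel TCP 0.1552565356967518
```

View pics/wrist3.png

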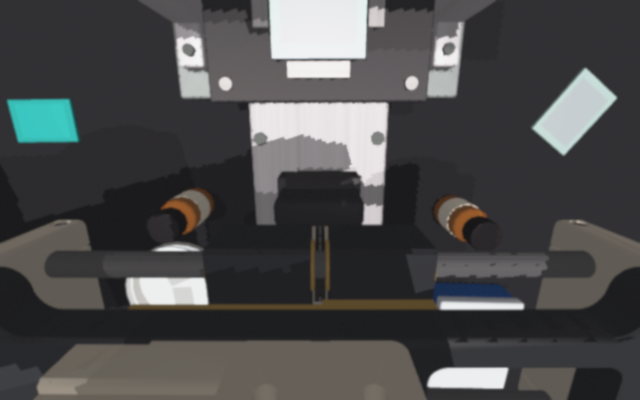

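The wrist view shows the glass still in its nest at (318,30), the thumb rest ahead of the fingers at (318,195), and the vials untouched. About 12 mm is left, so I'll go slowly now.

```bash
python3 -m crank '[[-1,1.5,0,0,0],[-1,3,0,0,0],[-1,4.5,0,0,0],[-1,6,0,0,0],[-1,7.5,0,0,0],[-1,9,0,0,0],[-1,9,0,0,0]]';python3 -m crank '[[-1,1,0,0,0],[-1,2,0,0,0],[-1,3,0,0,0],[-1,3,0,0,0]]';python3 -m crank '[[-1,1,0,0,0],[-1,2,0,0,0],[-1,3,0,0,0],[-1,3,0,0,0]]'
```

```text
time: 6.55
tool_pos: [0.5413, 0.0369, 0.2681]
tool_rot: [3.14, -0.0, 1.274]
contact_force: [-3.4, -0.2, 16.0]
opening: 0.0005
grip_force: 8.4
time: 6.88
tool_pos: [0.5421, 0.0394, 0.2681]
tool_rot: [3.14, 0.001, 1.274]
contact_force: [-4.8, -1.8, 17.5]
opening: 0.0008
grip_force: 8.5
time: 7.22
tool_pos: [0.5427, 0.0409, 0.268]
tool_rot: [3.14, 0.004, 1.275]
contact_force: [-6.4, -9.7, 18.2]
opening: 0.0003
grip_force: 9.0
```

Resistance appeared at 168.6 mm, close to the expected 167. I'll push a little more to confirm it and hold.

```bash
python3 -m crank '[[-1,1,0,0,0],[-1,2,0,0,0],[-1,3,0,0,0],[-1,4,0,0,0],[-1,4,0,0,0],[-1,4,0,0,0]]'; python3 - <<'E'
from h import *
from cell import telemetry
T=telemetry.observe(); t=T["tool_pos"]; w=np.radians(73); e=np.array([np.cos(w),np.sin(w)]); a=np.array([e[1],-e[0]])
p,d=vision.read_camera("wrist")
W=cloud("wrist",d); s=W.reshape(-1,3); q=(s[(s[:,2]>.112)&(s[:,2]<.120)][:,:2]-t[:2])*1000; k=(abs(q@a)<22)&(q@e<60)&(q@e>5); print(t,T["contact_force"],np.percentile((q@e)[k],[2,98]))
print("travel TCP",(t[:2]-[.4937,-.1203])@e)
E
```

```text
time: 7.72
tool_pos: [0.5443, 0.0446, 0.268]
tool_rot: [3.139, 0.003, 1.274]
contact_force: [-4.6, -9.4, 15.1]
opening: 0.0001
grip_force: 7.8
[0.54428231 0.04462011 0.26800824] [-4.62671901 -9.43287782 15.06790734] [ 8.15693319 24.59181497]
travel TCP 0.1725027172289107
```

The finger has slipped about 5.7 mm on the button, so the carriage is stopped at about 167 mm. I'll bear on the thumb rest to make sure.

```bash
python3 -m crank '[[-1,1,0,0,0],[-1,2,0,0,0],[-1,3,0,0,0],[-1,3,0,0,0],[-1,3,0,0,0]]'
```

```text
time: 8.18
tool_pos: [0.5449, 0.0462, 0.268]
tool_rot: [3.139, 0.006, 1.275]
contact_force: [-7.2, -18.4, 17.3]
opening: 0.0007
grip_force: 11.5
```

The rest takes 20 N with no further movement, so the carriage is home. I'll ease the push, lift so the button springs up, back away from the rest and rise.

```bash
python3 -m crank '[[-1,-1,0,-1,0],[-1,-1.5,0,-4,0],[-1,-1.5,0,-7,0],[-1,-1.5,0,-10,0],[-1,-3,0,-13,0],[-1,-8,0,-16,0],[-1,-12,0,-20,0],[-1,-12,0,-30,0],[-1,-12,0,-45,0],[-1,-14,0,-60,0],[-1,-20,0,-75,0],[-1,-30,0,-85,0]]';python3 -m crank '[[-1,-15,0,-10,0],[-1,-40,0,-20,0],[-1,-70,0,-20,0],[-1,-100,0,-20,0],[-1,-125,0,-20,0],[-1,-140,0,-20,0],[-1,-140,0,-20,0],[-1,-140,0,-20,0]]'; python3 - <<'E'
from h import *
w=np.radians(73); e=np.array([np.cos(w),np.sin(w)]); a=np.array([e[1],-e[0]]); b=np.array([.4924,-.1272])
for n in("wrist","top"):
    p,d=vision.read_camera(n); cv2.imwrite(f"pics/{n}4.png",p[:,:,::-1])
    s=cloud(n,d).reshape(-1,3); q=(s[:,:2]-b)*1000; y=q@e; x=q@a
    for lo,hi in[(.110,.122),(.093,.104),(.086,.094)]:
        k=(s[:,2]>lo)&(s[:,2]<hi)&(abs(x)<14)&(y>130)&(y<215); print(n,lo,k.sum(),np.percentile(y[k],[2,50,98]).round(1) if k.sum() else '',np.median(s[k,2]).round(4) if k.sum() else '')
E
```

```text
time: 9.18
tool_pos: [0.5363, 0.0208, 0.3533]
tool_rot: [3.139, -0.001, 1.275]
contact_force: [-0.1, -1.1, 0.1]
opening: 0.0004
grip_force: 0.0
time: 9.85
tool_pos: [0.4949, -0.1142, 0.3715]
tool_rot: [3.141, -0.0, 1.272]
contact_force: [0.2, 0.6, 0.7]
opening: 0.0002
grip_force: 0.0
wrist 0.11 0  
wrist 0.093 947 [148.9 158.3 167.9] 0.0971
wrist 0.086 168 [133.5 148.5 162.2] 0.0868
top 0.11 70 [190.4 197.9 206.7] 0.1139
top 0.093 151 [149.9 167.6 211.4] 0.0967
top 0.086 59 [134.5 174.6 214.5] 0.0903
```

View pics/wrist4.png

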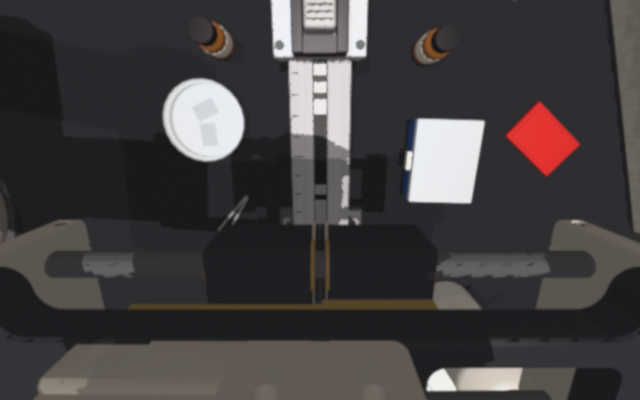

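The wrist view shows the grip block at its new place with the button at (320,12), and the bystanders as they were. The button top reads 97 mm, so it is up. The thumb rest has moved 166 mm, and it could go no further under a 20 N push, so the carriage is home. The hand is clear.

```bash
python3 -c "
from cell import ticket
print(ticket.hand_in())"
```

```text
the job is handed in; nothing more can be done
None
```

The carriage is locked against the end stop with its button up, I saw no sign of the glass leaving its nest, the hand is clear, and the job is handed in; no verdict was returned.

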